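Nail file out of the sliding-lid box

ROBOT

A 7-joint arm with a two-finger parallel gripper is mounted at the origin on the work surface. World frame = base frame: x ahead of the robot, y to its left, z up, the work surface at z = 0. Lengths are in m, angles in rad, forces in N, time in s.
With the tool pointing down it reaches from about 0.35 to 0.9 m from the base axis. Payload 8.1 kg.
Tool frame: the origin (TCP) lies midway between the tips of the shut fingers; the grasp point (between the pads) lies 19 mm behind it (manip.tcp_to_grasp is the distance from the TCP to the grasp point, in m); z points along the fingers, y is the line along which they close (so a half turn about z gives the same grasp; the last joint's range is limited). The gripper opens to 92 mm and grips with 3 to 60 N. Pads are 19 mm wide; open, the fingers measure 130 mm over their backs; the gripper's body (75 mm by 190 mm) begins 47 mm behind the grasp point.
Start: joints at [-1.329, 0.434, 0.025, 1.573, -0.012, 1.134, -0.075], TCP at [0.211, 0.588, 0.203] pointing down, gripper open.
Joint ranges: [-2.62, 2.62], [-0.44, 2.09], [-1.27, 1.32], [0.08, 2.57], [-1.32, 4.46], [0.12, 2], [-2.74, 2.74]. Speed limits (rad/s): [2.22, 2.22, 3.01, 3.01, 3.14, 3.14, 3.14].

INTERFACE

Orientations are given as a rotation vector (axis times angle).
In Python, from plant import manip gives the robot as it stands.
- The arm moves only by the tool drive_tool, never from a script. Its argument "rows" is a list of rows, each an object of numbers: "x", "y", "z": the shift along the tool's x, y, z in units of 40 mm (1.0 is 40 mm); "rx", "ry", "rz": the turn, a rotation vector about the tool's x, y, z in degrees; "claw": the opening, from -1 (shut) to 1 (fully open). In form: [{"x": .., "y": .., "z": .., "rx": .., "ry": .., "rz": .., "claw": ..}, ...]. A call has exactly 10 rows; each row shifts and turns the commanded pose from where the row before left it, along the tool's axes as they then stand; what a row does not reach is not made up. A row lasts 1/10 s, in which the tool goes at most 50 mm and 8.59 degrees, less where a joint would pass 70% of its speed; a pose out of reach is approached as far as the arm can. A call is refused whole if a number of a shift passes 1 or a number of a turn 8.59, either way. A call with a gripper value outside its range is refused whole. The fingers move at their own pace and stop on an object; "force" is the grip in N (left out, the last holds). Time passes only in rows, so rows that do not move let the fingers close, or fill a call up. It gives the time, the measured TCP pose, the force, the opening and the grip force at its end, in the units of the state.
- manip.get_state(): the state, without advancing time (a new reading comes with each control period).
- manip.camera(name): name is "scene" or "side" or "wrist"; returns a dict with "color" (420x560x3 uint8, blue, green, red), "range_z" (420x560 float32, m along the optical axis (not along the pixel's ray), 0 where there is no reading), "K" (3x3 intrinsics, pixels), "extrinsics" (4x4, takes a point from world to camera coordinates); the wrist camera has in their place "hand_eye" (4x4, takes a point from camera to tool coordinates, whose origin is the TCP and whose axes are the flange's). Camera axes: x right, y up, looking along -z (the intrinsics and any distortion apply to the point x, -y, -z); pixel columns grow to the right and rows downward; lengths in m; the calibration is good to about 2 mm. A picture is of the moment at which its call begins: read the wrist's pose just before it.
- manip.finish_job(): hands the job in; it is judged then, once.
The state is a dict: "t": time; "qpos": joint angles; "qvel": joint speeds; "joint_torque": joint torques, N m; "tool_pos": TCP position; "eef_rot": TCP orientation; "force": force on the tool from outside, world axes, zero at the start; "torque": the same for the moment, N m; "opening": finger opening in m; "finger_force": force on a finger pad.
Only numpy, scipy, OpenCV 4.12 (cv2) and the standard library are available. Lean on these libraries where they do the work, as an engineer would, in place of code of your own. Each camera call takes 0.05 s, during which the arm holds its last target. There are 200 camera calls.

TASK

Take the folded nail file out of the wooden sliding-lid box and lay it flat in the long rectangular dish. The pill vial standing in the lid's way has to be lifted aside first and stood upright elsewhere on the tray; then slide the lid straight out along its grooves until it is clear, without it touching either vial, and lay it flat on the tray floor, grip bar up. Set things down rather than dropping them, keep both vials upright, and leave the hair pick, the toothbrush case, the round ring dish and the long dish where they are.

Things in the scene. Friction and masses are not known exactly. Their poses are not given: they have to be found in the camera images.
- tray: Brushed aluminium pull-out tray, fixed, level, 460 x 860 mm (x, y). Origin at the centre of its underside on the work surface; its floor, on which things stand, is 12 mm above that surface, its rim 22 mm. Beyond its far (+x) edge is a fixed white shelf board, top at 114 mm.
- box: Wooden box fixed on the tray floor, 150 x 112 x 46 mm. Origin: centre of underside. The lid slides out towards +x. Inside: floor at z 5 mm, x -69 to 69, y -46 to 46 mm. Each 10 mm side wall has a groove along x, z 34 to 41 mm, 6 mm deep (104 mm from groove bottom to groove bottom), under a lip to z 46; 92 mm between lips. The -x end wall is 46 mm high, the +x one 34 mm: the lid passes over it.
- lid: Loose wooden lid, about 90 g: plate 142 x 100 x 4 mm, easy in the box's grooves (2 mm play each side, 3 mm in height). Origin: centre of plate underside; x is the slide-out direction. A grip bar 12 mm thick (x), 40 mm wide (y) stands at its middle, z 4 to 29 mm. Shut, its origin is at box x 3, z 34 mm; it starts up to 20 mm ajar; it is clear of the box beyond box x 147 mm.
- file: Folded stainless steel nail file, a flat bar 110 x 16 x 12 mm (x, y, z), about 60 g, lying flat inside the box, roughly along the box's x, under the lid. Origin at the centre of its underside.
- vial_tall: Closed orange pill vial with white cap, the taller, slimmer one: 86 mm high, body 38 mm, cap 42 mm across (top 18 mm), about 60 g. Origin at the centre of its underside, z up. It or the other vial stands in the lid's way.
- vial_wide: Closed orange pill vial with white cap, the shorter, wider one: 68 mm high, body 48 mm, cap 52 mm across (top 18 mm), about 70 g. Origin at the centre of its underside, z up.
- long_dish: Long rectangular white ceramic dish standing loose on the tray, 160 x 100 x 16 mm (x, y, z), walls and floor 5 mm thick, open on top, about 450 g. Origin at the centre of its underside; x along its length.
- ring_dish: Round white ceramic ring dish, 80 mm across, 20 mm high, with a central cone 43 mm high. Origin at the centre of its underside. Leave it alone.
- brush_case: White plastic toothbrush case lying flat, 180 x 38 x 28 mm (x, y, z), beside the way the lid slides out. Origin at the centre of its underside; x along its length. Leave it alone.
- hair_pick: Black plastic hair pick lying flat, about 166 x 60 x 10 mm; handle to its -x end (82 mm from the origin), teeth to its +x (to 83 mm). Origin at its underside, about mid-length. Leave it alone.

How it is judged:
By the outcome, as a careful person would: the job done as asked, in the order asked, and still so for the second after the job is handed in, with the robot touching nothing.
It also fails if it takes over 70 s, if anything falls off the work surface, if the arm or the gripper's body presses on something with over 40 N, if the wrist force passes 120 N, or if a joint passes its speed limit or range.

## Working session

There is one attempt and no reset: what is moved stays moved. The work goes in short steps, Python scripts to look and compute and a tool call to move; the robot and the scene stay as the last step left them, time stands still between calls to the robot, and variables do not carry over. Pictures are saved under pics/ and viewed, at most 13 in all, crops included, and the job is handed in when it is done.

Besides the shell and the picture viewer there is one more tool, called after ">>>" as name(argument=value, ...) on one line, values as JSON. drive_tool: Moves the arm, as the interface text tells. Its arguments: {"type":"object","properties":{"rows":{"type":"array"},"force":{"type":"number"}},"required":["rows"]}

```bash
ls; mkdir -p pics
python3 - <<'E'
from plant import manip
import cv2,numpy as np
s=manip.get_state();print({k:np.round(v,3) for k,v in s.items()}, manip.tcp_to_grasp)
for n in("scene","side"):
    c=manip.camera(n);cv2.imwrite(f"pics/{n}0.png",c["color"]);np.savez(f"pics/{n}0.npz",**{k:v for k,v in c.items() if isinstance(v,np.ndarray)})
    print(c.keys(),c["K"],np.round(c["extrinsics"],3))
E
```

```text
pics
{'t': np.float64(0.0), 'qpos': array([-1.329,  0.435,  0.025,  1.574, -0.012,  1.134, -0.075]), 'qvel': array([ 0.001, -0.   ,  0.001,  0.001,  0.   ,  0.   ,  0.   ]), 'joint_torque': array([-0.0000e+00, -6.6784e+01,  9.8500e-01, -3.1447e+01, -6.1000e-02,
        4.3000e-02,  0.0000e+00]), 'tool_pos': array([0.211, 0.588, 0.202]), 'eef_rot': array([-5.390e-01, -3.095e+00,  2.000e-03]), 'force': array([-0.394, -0.23 ,  0.132]), 'torque': array([-0.009,  0.007, -0.041]), 'finger_force': np.float64(0.0), 'opening': np.float64(0.092)} 0.0188
dict_keys(['color', 'range_z', 'K', 'extrinsics']) [[506.43790262   0.         287.33573613]
 [  0.         506.43790262 211.60377571]
 [  0.           0.           1.        ]] [[ 0.404  0.915  0.009 -0.231]
 [-0.649  0.279  0.708  0.342]
 [ 0.645 -0.292  0.706 -1.697]
 [ 0.     0.     0.     1.   ]]
dict_keys(['color', 'range_z', 'K', 'extrinsics']) [[392.95762199   0.         280.86807075]
 [  0.         392.95762199 204.17964556]
 [  0.           0.           1.        ]] [[-0.99  -0.144 -0.008  0.553]
 [ 0.102 -0.741  0.664 -0.102]
 [-0.101  0.656  0.748 -0.729]
 [ 0.     0.     0.     1.   ]]
```

View pics/scene0.png

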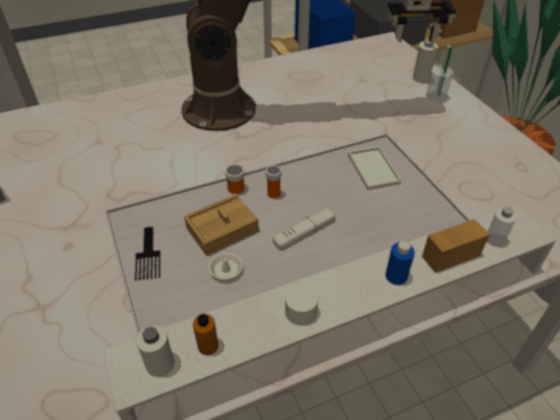

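View pics/side0.png

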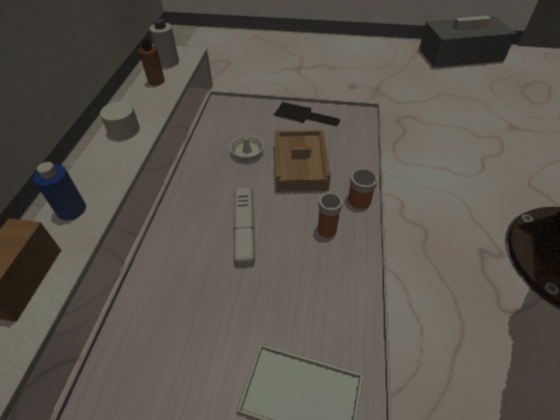

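The pictures show the box at scene (222,222) and side (302,160). The vials are at scene (235,180) wide and (273,182) tall, the case at (305,228), the dish at (373,168), the ring dish at (226,267) and the pick at (148,255). The lid appears to slide towards +y. Next I'll make an orthographic map from the depth.

```bash
cat > h.py <<'E'
import numpy as np,cv2
def cloud(c,T=None):
    z=c["range_z"];v,u=np.mgrid[:z.shape[0],:z.shape[1]];K=c["K"]
    p=np.stack([(u-K[0,2])/K[0,0]*z,-(v-K[1,2])/K[1,1]*z,-z],-1).reshape(-1,3)
    if T is None: T=np.linalg.inv(c["extrinsics"])
    w=p@T[:3,:3].T+T[:3,3]
    m=z.ravel()>0
    return w[m],c["color"].reshape(-1,3)[m]
def ortho(w,col,x0,x1,y0,y1,res,zmax=.2):
    # rows: x down, cols: y right
    m=(w[:,0]>x0)&(w[:,0]<x1)&(w[:,1]>y0)&(w[:,1]<y1)&(w[:,2]<zmax);w=w[m];col=col[m]
    o=np.argsort(w[:,2]);w=w[o];col=col[o]
    H=np.full((int(round((x1-x0)/res)),int(round((y1-y0)/res))),np.nan);C=np.zeros(H.shape+(3,),np.uint8)
    i=((w[:,0]-x0)/res).astype(int).clip(0,H.shape[0]-1);j=((w[:,1]-y0)/res).astype(int).clip(0,H.shape[1]-1)
    H[i,j]=w[:,2];C[i,j]=col
    return H,C
def rect(w): 
    (c,s,a)=cv2.minAreaRect((w[:,:2]*1000).astype(np.float32));return np.round(c,1),np.round(s,1),round(a,1)
E
python3 - <<'E'
from h import *
W=[];Cc=[]
for n in("scene","side"):
    w,c=cloud(dict(np.load(f"pics/{n}0.npz")));W.append(w);Cc.append(c)
    m=(abs(w[:,0]-.55)<.2)&(abs(w[:,1])<.4)&(abs(w[:,2]-.012)<.006);print(n,np.median(w[m],0))
H,C=ortho(np.vstack(W),np.vstack(Cc),.25,.85,-.5,.5,.0025)
hs=cv2.applyColorMap((np.nan_to_num(H)*255/.13).clip(0,255).astype(np.uint8),cv2.COLORMAP_JET)
im=cv2.resize(np.vstack([C,hs]),None,fx=1.25,fy=1.25)
cv2.imwrite("pics/ortho.png",im[:600]) if 0 else cv2.imwrite("pics/ortho.png",np.vstack([cv2.resize(C,(500,300)),cv2.resize(hs,(500,300))]))
E
```

```text
scene [ 0.60409065 -0.02720405  0.01304372]
side [0.56259192 0.16738335 0.0108875 ]
```

View pics/ortho.png

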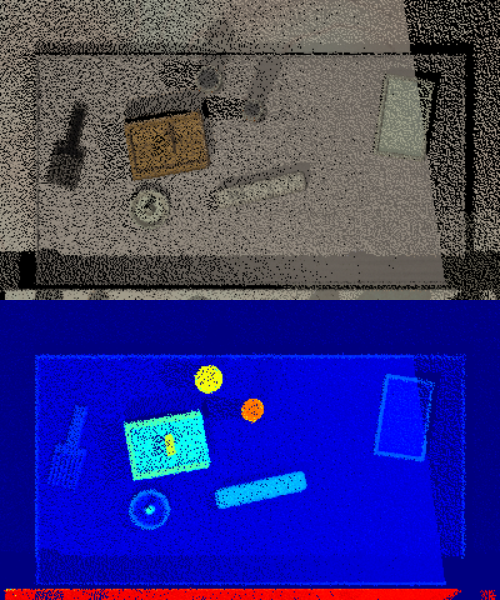

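The map (2 mm per pixel) puts the box near (0.54,-0.17) with the lid sliding along about +y. The tall vial at about (.47,.005) blocks the path, and the wide vial at about (.41,-.08) is clear. Next I'll fit exact poses.

Run:
```python
from h import *
for n in("scene","side"):
    w,c=cloud(dict(np.load(f"pics/{n}0.npz")));print(n)
    def sel(x,y,z,r): 
        m=(np.hypot(w[:,0]-x,w[:,1]-y)<r)&(w[:,2]>z[0])&(w[:,2]<z[1]);return w[m]
    for nm,a in dict(box=(.54,-.166,(.053,.063),.1),bar=(.535,-.16,(.068,.09),.04),tall=(.47,.006,(.09,.11),.04),wide=(.41,-.084,(.074,.09),.045),case=(.625,.02,(.03,.05),.12),dish=(.475,.31,(.022,.034),.12),ring=(.66,-.2,(.025,.04),.06),pick=(.53,-.355,(.018,.03),.12)).items():
        p=sel(*a)
        if len(p)>5: print(nm,len(p),*rect(p),"top",np.round(np.percentile(p[:,2],90)*1e3,1), "med",np.round(np.median(p,0)*1e3,1))
```

```text
scene
box 782 [ 540.4 -167.9] [121.6 151.8] 9.3 top 60.6 med [ 552.7 -174.9   57.8]
bar 71 [ 541.  -161.5] [40.6 13. ] 12.4 top 77.6 med [ 543.6 -161.9   75.5]
tall 168 [469.5   4.8] [39.6 45.2] 57.5 top 101.2 med [474.7   2.9  99. ]
wide 225 [407.7 -83.7] [51.1 54.5] 56.7 top 83.3 med [411.3 -84.6  81.1]
case 895 [630.2   6.2] [204.2  83.6] 85.1 top 43.0 med [634.4  13.3  39.7]
dish 441 [468.3 342.1] [175.  211.5] 85.4 top 30.4 med [482.5 307.   26. ]
ring 365 [ 655.  -202.9] [107.3  78.2] 3.8 top 35.8 med [ 651.6 -204.    31.2]
pick 787 [ 524.2 -349.4] [211.5 203.2] 15.1 top 24.6 med [ 550.4 -359.2   21.8]
side
box 636 [ 540.2 -167.1] [112.3 151.6] 9.9 top 58.2 med [ 541.5 -166.7   56.5]
bar 93 [ 538.  -157.2] [38.5 13.3] 15.8 top 74.3 med [ 537.7 -156.8   73. ]
tall 365 [468.5   5.6] [39.3 42.1] 4.8 top 98.3 med [468.7   9.4  96.9]
wide 425 [407.9 -81.5] [51.2 51.6] 14.3 top 80.0 med [408.1 -78.7  79. ]
case 1496 [625.7   9.2] [204.5  91.9] 81.6 top 39.7 med [625.3  36.4  38. ]
dish 984 [463.5 313.1] [100.  204.1] 81.9 top 27.7 med [512.4 279.2  26.2]
ring 245 [ 664.1 -202.9] [89.3 80.4] 58.2 top 32.2 med [ 669.2 -201.7   29.6]
pick 501 [ 531. -378.] [102.2 194.5] 89.4 top 21.2 med [ 539.1 -356.9   19.6]
```

>>> drive_tool(rows=[{"rz": -7.35}, {"rz": -7.35}, {"rz": -7.35}, {"rz": -7.35}, {"y": -0.9, "x": -0.24}, {"y": -0.97, "x": -0.24}, {"y": -0.97, "x": -0.24}, {"y": -0.97, "x": -0.24}, {"y": -0.97, "x": -0.24}, {"y": -0.97, "x": -0.24}], force=15)

```text
validation failed for argument at $.ro...
```

>>> drive_tool(rows=[{"y": -0.97, "x": -0.24}, {"y": -0.97, "x": -0.24}, {"y": -0.97, "x": -0.24}, {"y": -0.97, "x": -0.24}, {"y": -0.97, "x": -0.24}, {"y": -0.97, "x": -0.24}, {"y": -0.97, "x": -0.24}, {"y": -0.97, "x": -0.24}, {"y": -0.97, "x": -0.24}, {"y": -0.97, "x": -0.24}])

```text
validation failed for argument at $.ro...
```

```bash
cat >> h.py <<'E'
from scipy.spatial.transform import Rotation as Ro
def need(s,x,y,z,yaw=None):
    "shift (units) & turn to bring TCP to world x,y,z with tool y at yaw deg; tool axes as they stand"
    R=Ro.from_rotvec(s["eef_rot"]).as_matrix();d=R.T@(np.array([x,y,z])-s["tool_pos"])/.04
    a=np.degrees(np.arctan2(R[1,1],R[0,1]))
    print("t",round(float(s["t"]),2),"pos",np.round(s["tool_pos"],4),"toolz",np.round(R[:,2],3),"yaw",round(a,2),"units",np.round(d,2),"rz",None if yaw is None else round((a-yaw+90)%180-90,2),"F",np.round(s["force"],1),"op",round(float(s["opening"]),4),"ff",round(float(s["finger_force"]),1))
def wristT(s,c):
    T=np.eye(4);T[:3,:3]=Ro.from_rotvec(s["eef_rot"]).as_matrix();T[:3,3]=s["tool_pos"];return T@c["hand_eye"]
E
python3 - <<'E'
from h import *
from plant import manip
s=manip.get_state();need(s,.469,.005,.066,99.6)
c=manip.camera("wrist");cv2.imwrite("pics/w1.png",c["color"]);w,_=cloud(c,wristT(s,c))
m=(np.hypot(w[:,0]-.469,w[:,1]-.005)<.04)&(w[:,2]>.09)&(w[:,2]<.11);p=w[m];print(len(p))
if len(p): print(rect(p),np.median(p,0))
m=(np.hypot(w[:,0]-.54,w[:,1]+.16)<.03)&(w[:,2]>.068)&(w[:,2]<.09);p=w[m];print(len(p))
if len(p): print(rect(p),np.median(p,0))
E
```

```text
t 0.1 pos [0.2111 0.5878 0.2024] toolz [-0.    -0.001 -1.   ] yaw 70.24 units [-10.99 -11.53   3.43] rz -29.36 F [ 0.1 -0.   0.5] op 0.0919 ff 0.0
0
0
```

>>> drive_tool(rows=[{"x": 0, "y": 0, "z": 0, "rx": 0, "ry": 0, "rz": -7.35, "claw": 1}, {"x": 0, "y": 0, "z": 0, "rx": 0, "ry": 0, "rz": -7.35, "claw": 1}, {"x": 0, "y": 0, "z": 0, "rx": 0, "ry": 0, "rz": -7.35, "claw": 1}, {"x": 0, "y": 0, "z": 0, "rx": 0, "ry": 0, "rz": -7.35, "claw": 1}, {"x": -0.24, "y": -0.9, "z": 0, "rx": 0, "ry": 0, "rz": 0, "claw": 1}, {"x": -0.24, "y": -0.97, "z": 0, "rx": 0, "ry": 0, "rz": 0, "claw": 1}, {"x": -0.24, "y": -0.97, "z": 0, "rx": 0, "ry": 0, "rz": 0, "claw": 1}, {"x": -0.24, "y": -0.97, "z": 0, "rx": 0, "ry": 0, "rz": 0, "claw": 1}, {"x": -0.24, "y": -0.97, "z": 0, "rx": 0, "ry": 0, "rz": 0, "claw": 1}, {"x": -0.24, "y": -0.97, "z": 0, "rx": 0, "ry": 0, "rz": 0, "claw": 1}], force=15)

```text
t: 1.15
tool_pos: [0.307, 0.3694, 0.203]
eef_rot: [0.264, -3.13, 0.0]
force: [1.0, 0.2, 0.3]
opening: 0.0922
finger_force: 0.0
```

>>> drive_tool(rows=[{"x": -0.24, "y": -0.97, "z": 0, "rx": 0, "ry": 0, "rz": 0, "claw": 1}, {"x": -0.24, "y": -0.97, "z": 0, "rx": 0, "ry": 0, "rz": 0, "claw": 1}, {"x": -0.24, "y": -0.97, "z": 0, "rx": 0, "ry": 0, "rz": 0, "claw": 1}, {"x": -0.24, "y": -0.97, "z": 0, "rx": 0, "ry": 0, "rz": 0, "claw": 1}, {"x": -0.24, "y": -0.97, "z": 0, "rx": 0, "ry": 0, "rz": 0, "claw": 1}, {"x": -0.24, "y": -0.97, "z": 0, "rx": 0, "ry": 0, "rz": 0, "claw": 1}, {"x": -0.24, "y": -0.97, "z": 0, "rx": 0, "ry": 0, "rz": 0, "claw": 1}, {"x": -0.24, "y": -0.97, "z": 0, "rx": 0, "ry": 0, "rz": 0, "claw": 1}, {"x": -0.24, "y": -0.9, "z": 0, "rx": 0, "ry": 0, "rz": 0, "claw": 1}, {"x": 0, "y": 0, "z": 0, "rx": 0, "ry": 0, "rz": 0, "claw": 1}])

```text
t: 2.15
tool_pos: [0.4512, 0.0391, 0.2033]
eef_rot: [-0.253, 3.13, -0.003]
force: [0.2, 0.3, -0.0]
opening: 0.0917
finger_force: 0.0
```

Run:
```python
from h import *
from plant import manip
s=manip.get_state();need(s,.469,.005,.066,99.6)
c=manip.camera("wrist");cv2.imwrite("pics/w1.png",c["color"]);w,_=cloud(c,wristT(s,c))
for q in((.469,.005,.04,.09,.11),(.54,-.16,.03,.068,.09),(.408,-.082,.04,.074,.09)):
    m=(np.hypot(w[:,0]-q[0],w[:,1]-q[1])<q[2])&(w[:,2]>q[3])&(w[:,2]<q[4]);p=w[m];print(len(p))
    if len(p)>9: print(rect(p),np.median(p,0).round(4))
```

```text
t 2.15 pos [0.4512 0.0391 0.2033] toolz [ 0.001 -0.002 -1.   ] yaw 99.23 units [-0.3  -0.91  3.43] rz -0.37 F [ 0.2  0.3 -0. ] op 0.0917 ff 0.0
1774
(array([468.9,   3. ]), array([40.8, 41.4]), 54.1) [0.4673 0.0033 0.0985]
614
(array([ 539.1, -161.5]), array([40.3, 13.5]), 9.6) [ 0.5376 -0.1597  0.0746]
2997
(array([407.9, -84. ]), array([51.3, 51.1]), 83.5) [ 0.4069 -0.0835  0.0806]
```

>>> drive_tool(rows=[{"x": -0.15, "y": -0.5, "z": 0.1, "rx": 0, "ry": 0, "rz": -0.35, "claw": 1}, {"x": -0.15, "y": -0.45, "z": 0.33, "rx": 0, "ry": 0, "rz": 0, "claw": 1}, {"x": 0, "y": 0, "z": 0.6, "rx": 0, "ry": 0, "rz": 0, "claw": 1}, {"x": 0, "y": 0, "z": 0.7, "rx": 0, "ry": 0, "rz": 0, "claw": 1}, {"x": 0, "y": 0, "z": 0.7, "rx": 0, "ry": 0, "rz": 0, "claw": 1}, {"x": 0, "y": 0, "z": 0.6, "rx": 0, "ry": 0, "rz": 0, "claw": 1}, {"x": 0, "y": 0, "z": 0.4, "rx": 0, "ry": 0, "rz": 0, "claw": 1}, {"x": 0, "y": 0, "z": 0, "rx": 0, "ry": 0, "rz": 0, "claw": 1}, {"x": 0, "y": 0, "z": 0, "rx": 0, "ry": 0, "rz": 0, "claw": -0.3}, {"x": 0, "y": 0, "z": 0, "rx": 0, "ry": 0, "rz": 0, "claw": -0.3}])

```text
t: 3.2
tool_pos: [0.4687, 0.0092, 0.0668]
eef_rot: [-0.274, 3.128, 0.001]
force: [-0.4, 0.3, 0.2]
opening: 0.0805
finger_force: 0.0
```

>>> drive_tool(rows=[{"x": 0, "y": 0, "z": 0, "rx": 0, "ry": 0, "rz": 0, "claw": -0.3}, {"x": 0, "y": 0, "z": 0, "rx": 0, "ry": 0, "rz": 0, "claw": -0.3}, {"x": 0, "y": 0, "z": 0, "rx": 0, "ry": 0, "rz": 0, "claw": -0.3}, {"x": 0, "y": 0, "z": 0, "rx": 0, "ry": 0, "rz": 0, "claw": -0.3}, {"x": 0, "y": 0, "z": 0, "rx": 0, "ry": 0, "rz": 0, "claw": -0.3}, {"x": 0, "y": 0, "z": 0, "rx": 0, "ry": 0, "rz": 0, "claw": -0.3}, {"x": 0, "y": 0, "z": 0, "rx": 0, "ry": 0, "rz": 0, "claw": -0.3}, {"x": 0, "y": 0, "z": 0, "rx": 0, "ry": 0, "rz": 0, "claw": -0.3}, {"x": 0, "y": 0, "z": 0, "rx": 0, "ry": 0, "rz": 0, "claw": -0.3}, {"x": 0, "y": 0, "z": 0, "rx": 0, "ry": 0, "rz": 0, "claw": -0.3}])

```text
t: 4.2
tool_pos: [0.4681, 0.0086, 0.0659]
eef_rot: [-0.273, 3.13, -0.0]
force: [-0.0, -0.9, 1.3]
opening: 0.0401
finger_force: 15.0
```

Run:
```python
from h import *
from plant import manip
s=manip.get_state();need(s,.66,.22,.066,99.6)
```

```text
t 4.2 pos [0.4681 0.0086 0.0659] toolz [ 0.  0. -1.] yaw 99.98 units [-5.64  4.37 -0.  ] rz 0.38 F [-0.  -0.9  1.3] op 0.0401 ff 15.0
```

>>> drive_tool(rows=[{"x": 0, "y": 0, "z": -0.4, "rx": 0, "ry": 0, "rz": 0, "claw": -0.3}, {"x": 0, "y": 0, "z": -0.6, "rx": 0, "ry": 0, "rz": 0, "claw": -0.3}, {"x": -0.3, "y": 0.25, "z": -0.5, "rx": 0, "ry": 0, "rz": 0, "claw": -0.3}, {"x": -0.7, "y": 0.55, "z": 0, "rx": 0, "ry": 0, "rz": 0, "claw": -0.3}, {"x": -0.85, "y": 0.65, "z": 0, "rx": 0, "ry": 0, "rz": 0, "claw": -0.3}, {"x": -0.85, "y": 0.65, "z": 0, "rx": 0, "ry": 0, "rz": 0, "claw": -0.3}, {"x": -0.85, "y": 0.65, "z": 0, "rx": 0, "ry": 0, "rz": 0, "claw": -0.3}, {"x": -0.85, "y": 0.65, "z": 0, "rx": 0, "ry": 0, "rz": 0, "claw": -0.3}, {"x": -0.8, "y": 0.6, "z": 0, "rx": 0, "ry": 0, "rz": 0, "claw": -0.3}, {"x": -0.4, "y": 0.35, "z": 0, "rx": 0, "ry": 0, "rz": 0, "claw": -0.3}])

```text
t: 5.2
tool_pos: [0.6596, 0.2223, 0.125]
eef_rot: [0.277, -3.129, -0.002]
force: [0.1, -0.1, -0.2]
opening: 0.0402
finger_force: 14.9
```

>>> drive_tool(rows=[{"x": 0, "y": 0, "z": 0, "rx": 0, "ry": 0, "rz": 0, "claw": -0.3}, {"x": 0, "y": 0, "z": 0.3, "rx": 0, "ry": 0, "rz": 0, "claw": -0.3}, {"x": 0, "y": 0, "z": 0.4, "rx": 0, "ry": 0, "rz": 0, "claw": -0.3}, {"x": 0, "y": 0, "z": 0.3, "rx": 0, "ry": 0, "rz": 0, "claw": -0.3}, {"x": 0, "y": 0, "z": 0.2, "rx": 0, "ry": 0, "rz": 0, "claw": -0.3}, {"x": 0, "y": 0, "z": 0.1, "rx": 0, "ry": 0, "rz": 0, "claw": -0.3}, {"x": 0, "y": 0, "z": 0.05, "rx": 0, "ry": 0, "rz": 0, "claw": -0.3}, {"x": 0, "y": 0, "z": 0, "rx": 0, "ry": 0, "rz": 0, "claw": -0.3}, {"x": 0, "y": 0, "z": 0, "rx": 0, "ry": 0, "rz": 0, "claw": -0.3}, {"x": 0, "y": 0, "z": 0, "rx": 0, "ry": 0, "rz": 0, "claw": -0.3}])

```text
t: 6.2
tool_pos: [0.6588, 0.219, 0.0725]
eef_rot: [-0.274, 3.129, 0.0]
force: [0.3, 0.5, -0.7]
opening: 0.0406
finger_force: 14.9
```

Run:
```python
from h import *
from plant import manip
s=manip.get_state();need(s,.66,.22,.066,99.6)
c=manip.camera("side");cv2.imwrite("pics/s2.png",c["color"][150:,100:500])
```

```text
t 6.2 pos [0.6588 0.219  0.0725] toolz [ 0.001  0.    -1.   ] yaw 99.99 units [-0.03  0.02  0.16] rz 0.39 F [ 0.3  0.5 -0.7] op 0.0406 ff 14.9
```

View pics/s2.png

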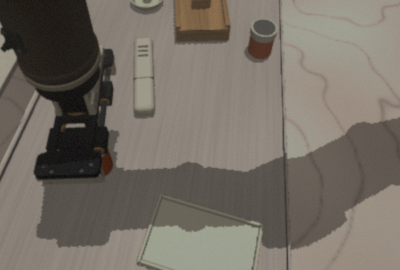

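The vial is held upright at crop (85,150), over free tray. I'll lower the last 6 mm gently, then let go.

>>> drive_tool(rows=[{"x": 0, "y": 0, "z": 0.04, "rx": 0, "ry": 0, "rz": 0, "claw": -0.3}, {"x": 0, "y": 0, "z": 0.04, "rx": 0, "ry": 0, "rz": 0, "claw": -0.3}, {"x": 0, "y": 0, "z": 0.04, "rx": 0, "ry": 0, "rz": 0, "claw": -0.3}, {"x": 0, "y": 0, "z": 0.03, "rx": 0, "ry": 0, "rz": 0, "claw": -0.3}, {"x": 0, "y": 0, "z": 0.02, "rx": 0, "ry": 0, "rz": 0, "claw": -0.3}, {"x": 0, "y": 0, "z": 0, "rx": 0, "ry": 0, "rz": 0, "claw": -0.3}, {"x": 0, "y": 0, "z": 0, "rx": 0, "ry": 0, "rz": 0, "claw": -0.3}, {"x": 0, "y": 0, "z": 0, "rx": 0, "ry": 0, "rz": 0, "claw": -0.3}, {"x": 0, "y": 0, "z": 0, "rx": 0, "ry": 0, "rz": 0, "claw": -0.3}, {"x": 0, "y": 0, "z": 0, "rx": 0, "ry": 0, "rz": 0, "claw": -0.3}])

```text
t: 7.25
tool_pos: [0.6592, 0.219, 0.0659]
eef_rot: [-0.273, 3.128, 0.001]
force: [0.0, -0.7, 5.0]
opening: 0.0401
finger_force: 15.0
```

>>> drive_tool(rows=[{"x": 0, "y": 0, "z": 0, "rx": 0, "ry": 0, "rz": 0, "claw": 0.2}, {"x": 0, "y": 0, "z": 0, "rx": 0, "ry": 0, "rz": 0, "claw": 0.4}, {"x": 0, "y": 0, "z": 0, "rx": 0, "ry": 0, "rz": 0, "claw": 0.6}, {"x": 0, "y": 0, "z": 0, "rx": 0, "ry": 0, "rz": 0, "claw": 0.6}, {"x": 0, "y": 0, "z": 0, "rx": 0, "ry": 0, "rz": 0, "claw": 0.6}, {"x": 0, "y": 0, "z": -0.3, "rx": 0, "ry": 0, "rz": 0, "claw": 0.6}, {"x": 0, "y": 0, "z": -0.6, "rx": 0, "ry": 0, "rz": 0, "claw": 0.6}, {"x": 0, "y": 0, "z": -0.8, "rx": 0, "ry": 0, "rz": 0, "claw": 0.6}, {"x": 0.2, "y": -0.4, "z": -0.8, "rx": 0, "ry": 0, "rz": 0, "claw": 0.5}, {"x": 0.4, "y": -0.8, "z": 0, "rx": 0, "ry": 0, "rz": 0, "claw": 0.3}])

```text
t: 8.25
tool_pos: [0.6461, 0.1711, 0.1708]
eef_rot: [-0.28, 3.12, 0.006]
force: [0.6, -1.2, 0.2]
opening: 0.065
finger_force: 0.0
```

>>> drive_tool(rows=[{"x": 0.45, "y": -0.9, "z": 0, "rx": 0, "ry": 0, "rz": 0, "claw": 0.2}, {"x": 0.45, "y": -0.9, "z": 0, "rx": 0, "ry": 0, "rz": 0, "claw": 0}, {"x": 0.45, "y": -0.9, "z": 0, "rx": 0, "ry": 0, "rz": 0.4, "claw": 0}, {"x": 0.45, "y": -0.9, "z": 0, "rx": 0, "ry": 0, "rz": 0, "claw": 0}, {"x": 0.45, "y": -0.9, "z": 0, "rx": 0, "ry": 0, "rz": 0, "claw": 0}, {"x": 0.45, "y": -0.9, "z": 0, "rx": 0, "ry": 0, "rz": 0, "claw": 0}, {"x": 0.45, "y": -0.9, "z": 0, "rx": 0, "ry": 0, "rz": 0, "claw": 0}, {"x": 0.4, "y": -0.8, "z": 0, "rx": 0, "ry": 0, "rz": 0, "claw": 0}, {"x": 0.25, "y": -0.6, "z": 0, "rx": 0, "ry": 0, "rz": 0, "claw": 0}, {"x": 0, "y": 0, "z": 0, "rx": 0, "ry": 0, "rz": 0, "claw": 0}])

```text
t: 9.25
tool_pos: [0.5441, -0.167, 0.1665]
eef_rot: [-0.252, 3.131, -0.004]
force: [0.2, -0.8, 0.7]
opening: 0.046
finger_force: 0.0
```

Run:
```python
from h import *
from plant import manip
s=manip.get_state();need(s,.539,-.161,.0545,99.6)
c=manip.camera("wrist");w,_=cloud(c,wristT(s,c))
for q in((.539,-.16,.03,.068,.09),(.54,-.167,.1,.054,.063)):
    m=(np.hypot(w[:,0]-q[0],w[:,1]-q[1])<q[2])&(w[:,2]>q[3])&(w[:,2]<q[4]);p=w[m];print(len(p))
    if len(p)>9: print(rect(p),np.median(p,0).round(4))
```

```text
t 9.25 pos [ 0.5441 -0.167   0.1665] toolz [ 0.001 -0.002 -1.   ] yaw 99.21 units [0.1  0.18 2.8 ] rz -0.39 F [ 0.2 -0.8  0.7] op 0.046 ff 0.0
668
(array([ 538.9, -162.4]), array([39.2, 11.5]), 9.7) [ 0.5376 -0.1623  0.0752]
5055
(array([ 540.9, -168.8]), array([112.8, 150.4]), 10.1) [ 0.5239 -0.1825  0.0582]
```

>>> drive_tool(rows=[{"x": 0.12, "y": 0.15, "z": 0.2, "rx": 0, "ry": 0, "rz": 0, "claw": 0}, {"x": 0, "y": 0, "z": 0.5, "rx": 0, "ry": 0, "rz": 0, "claw": 0}, {"x": 0, "y": 0, "z": 0.6, "rx": 0, "ry": 0, "rz": 0, "claw": 0}, {"x": 0, "y": 0, "z": 0.6, "rx": 0, "ry": 0, "rz": 0, "claw": 0}, {"x": 0, "y": 0, "z": 0.45, "rx": 0, "ry": 0, "rz": 0, "claw": 0}, {"x": 0, "y": 0, "z": 0.3, "rx": 0, "ry": 0, "rz": 0, "claw": 0}, {"x": 0, "y": 0, "z": 0.1, "rx": 0, "ry": 0, "rz": 0, "claw": 0}, {"x": 0, "y": 0, "z": 0, "rx": 0, "ry": 0, "rz": 0, "claw": 0}, {"x": 0, "y": 0, "z": 0, "rx": 0, "ry": 0, "rz": 0, "claw": 0}, {"x": 0, "y": 0, "z": 0, "rx": 0, "ry": 0, "rz": 0, "claw": 0}])

```text
t: 10.3
tool_pos: [0.5403, -0.1567, 0.056]
eef_rot: [-0.263, 3.129, -0.0]
force: [0.9, 0.3, -0.1]
opening: 0.046
finger_force: 0.0
```

Run:
```python
from h import *
from plant import manip
s=manip.get_state();need(s,.5385,-.162,.054,99.7)
```

```text
t 10.3 pos [ 0.5403 -0.1567  0.056 ] toolz [ 0.002 -0.    -1.   ] yaw 99.6 units [ 0.07 -0.12  0.05] rz -0.1 F [ 0.9  0.3 -0.1] op 0.046 ff 0.0
```

>>> drive_tool(rows=[{"x": 0.05, "y": -0.11, "z": 0.03, "rx": 0, "ry": 0, "rz": 0, "claw": 0}, {"x": 0, "y": 0, "z": 0, "rx": 0, "ry": 0, "rz": 0, "claw": 0}, {"x": 0, "y": 0, "z": 0, "rx": 0, "ry": 0, "rz": 0, "claw": -0.4}, {"x": 0, "y": 0, "z": 0, "rx": 0, "ry": 0, "rz": 0, "claw": -0.6}, {"x": 0, "y": 0, "z": 0, "rx": 0, "ry": 0, "rz": 0, "claw": -0.9}, {"x": 0, "y": 0, "z": 0, "rx": 0, "ry": 0, "rz": 0, "claw": -0.9}, {"x": 0, "y": 0, "z": 0, "rx": 0, "ry": 0, "rz": 0, "claw": -0.9}, {"x": 0, "y": 0, "z": 0, "rx": 0, "ry": 0, "rz": 0, "claw": -0.9}, {"x": 0, "y": 0, "z": 0, "rx": 0, "ry": 0, "rz": 0, "claw": -0.9}, {"x": 0, "y": 0, "z": 0, "rx": 0, "ry": 0, "rz": 0, "claw": -0.9}], force=25)

```text
t: 11.3
tool_pos: [0.5385, -0.1613, 0.0539]
eef_rot: [-0.263, 3.131, 0.0]
force: [0.6, 0.3, 0.1]
opening: 0.0047
finger_force: 0.0
```

Run:
```python
from h import *
from plant import manip
s=manip.get_state();need(s,.5385-.167*.17,-.162+.986*.17,.054,99.7)
```

```text
t 11.3 pos [ 0.5385 -0.1613  0.0539] toolz [ 0.  0. -1.] yaw 99.59 units [ 0.    4.23 -0.  ] rz -0.11 F [0.6 0.3 0.1] op 0.0047 ff 0.0
```

Run:
```python
from h import *
from plant import manip
s=manip.get_state()
c=manip.camera("wrist");cv2.imwrite("pics/w3.png",c["color"])
c=manip.camera("scene");cv2.imwrite("pics/sc3.png",cv2.resize(c["color"][120:300,120:360],None,fx=3,fy=3))
```

```text
(no output)
```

View pics/w3.png

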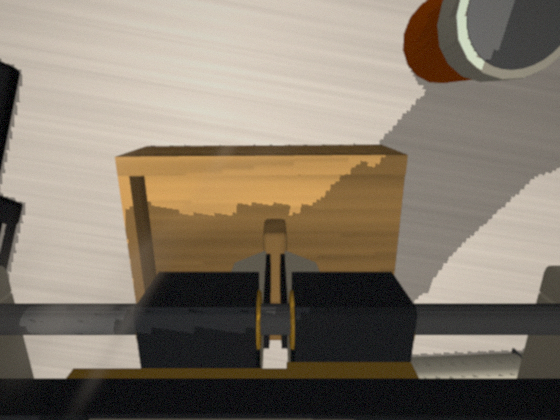

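View pics/sc3.png

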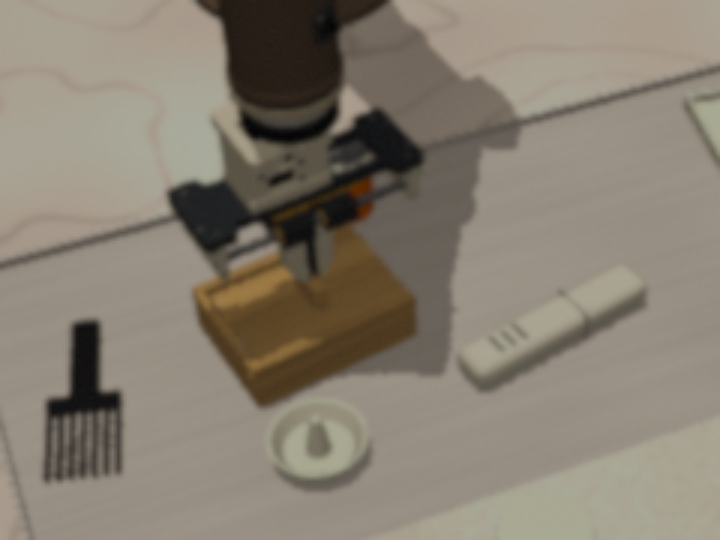

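The bar lies between the fingers at wrist (275,260) and scene crop (315,290), but there is no contact yet. I'll close further.

>>> drive_tool(rows=[{"x": 0, "y": 0, "z": 0, "rx": 0, "ry": 0, "rz": 0, "claw": -1}, {"x": 0, "y": 0, "z": 0, "rx": 0, "ry": 0, "rz": 0, "claw": -1}, {"x": 0, "y": 0, "z": 0, "rx": 0, "ry": 0, "rz": 0, "claw": -1}, {"x": 0, "y": 0, "z": 0, "rx": 0, "ry": 0, "rz": 0, "claw": -1}, {"x": 0, "y": 0, "z": 0, "rx": 0, "ry": 0, "rz": 0, "claw": -1}, {"x": 0, "y": 0, "z": 0, "rx": 0, "ry": 0, "rz": 0, "claw": -1}, {"x": 0, "y": 0, "z": 0, "rx": 0, "ry": 0, "rz": 0, "claw": -1}, {"x": 0, "y": 0, "z": 0, "rx": 0, "ry": 0, "rz": 0, "claw": -1}, {"x": 0, "y": 0, "z": 0, "rx": 0, "ry": 0, "rz": 0, "claw": -1}, {"x": 0, "y": 0, "z": 0, "rx": 0, "ry": 0, "rz": 0, "claw": -1}])

```text
t: 12.4
tool_pos: [0.5384, -0.1614, 0.0539]
eef_rot: [0.263, -3.131, -0.0]
force: [0.4, 0.1, -0.1]
opening: 0.0007
finger_force: 0.0
```

Run:
```python
from h import *
from plant import manip
s=manip.get_state()
c=manip.camera("wrist");a=cv2.resize(c["color"][180:380,160:400],(480,400))
T=wristT(s,c);w,_=cloud(c,T)
m=(np.hypot(w[:,0]-.539,w[:,1]+.16)<.05)&(w[:,2]>.062)&(w[:,2]<.08);p=w[m];print(len(p),rect(p))
z=c["range_z"];print(c["hand_eye"].round(3));print((z[200:340:10,275]*1e3).round());
v,u=np.mgrid[:420,:560];K=c["K"]
for r in range(200,350,10):
    q=z[r,275];P=T@np.array([(275-K[0,2])/K[0,0]*q,-(r-K[1,2])/K[1,1]*q,-q,1]);print(r,P[:3].round(3))
c=manip.camera("side");b=cv2.resize(c["color"][100:200,250:370],(480,400))
cv2.imwrite("pics/w4.png",np.vstack([a[:300],b[:300]]))
```

```text
675 (array([ 525.1, -164.5]), array([11.7, 11.9]), 8.5)
[[ 0.002  0.954  0.299  0.081]
 [ 1.    -0.001 -0.001 -0.001]
 [-0.001  0.299 -0.954 -0.182]
 [ 0.     0.     0.     1.   ]]
[193. 195. 190. 176. 173. 174. 164. 155. 150. 152. 150.  89.  88.  88.]
200 [ 0.51  -0.167  0.05 ]
210 [ 0.516 -0.166  0.05 ]
220 [ 0.52  -0.165  0.056]
230 [ 0.52  -0.165  0.071]
240 [ 0.524 -0.164  0.075]
250 [ 0.529 -0.163  0.075]
260 [ 0.529 -0.163  0.086]
270 [ 0.53  -0.163  0.096]
280 [ 0.531 -0.163  0.102]
290 [ 0.536 -0.162  0.101]
300 [ 0.54  -0.162  0.104]
310 [ 0.509 -0.167  0.159]
320 [ 0.511 -0.167  0.16 ]
330 [ 0.513 -0.166  0.161]
340 [ 0.63  -0.146  0.012]
```

View pics/w4.png

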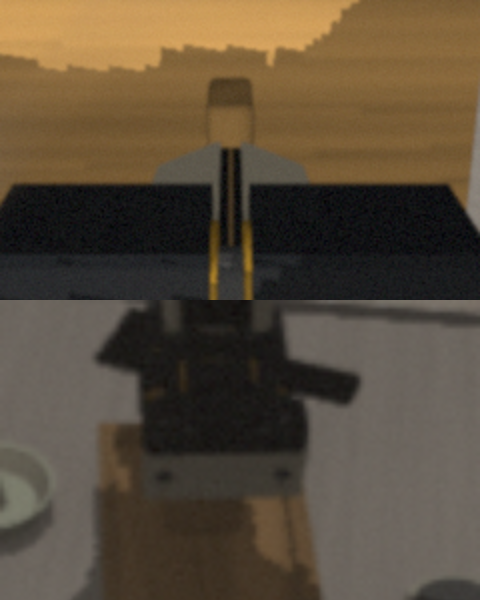

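Upper half: the bar end is at crop (230,110) and the closed fingertips seem to sit above the bar's top. I'll measure the tip height from the depth image.

Run:
```python
from h import *
from plant import manip
s=manip.get_state()
c=manip.camera("wrist");T=wristT(s,c);z=c["range_z"];K=c["K"]
v,u=np.mgrid[:420,:560];P=np.stack([(u-K[0,2])/K[0,0]*z,-(v-K[1,2])/K[1,1]*z,-z,np.ones_like(z)],-1)@c["hand_eye"].T
for cidx in (245,255,262,268,272,278,284,290,300,310):
    print(cidx,[(r,*(P[r,cidx,:3]*1e3).round().astype(int)) for r in range(244,276,4)])
```

```text
245 [(244, np.int64(3), np.int64(-18), np.int64(3)), (248, np.int64(0), np.int64(-18), np.int64(3)), (252, np.int64(-3), np.int64(-18), np.int64(4)), (256, np.int64(-5), np.int64(-18), np.int64(3)), (260, np.int64(10), np.int64(-14), np.int64(-34)), (264, np.int64(11), np.int64(-14), np.int64(-39)), (268, np.int64(10), np.int64(-14), np.int64(-42)), (272, np.int64(36), np.int64(-9), np.int64(-96))]
255 [(244, np.int64(2), np.int64(-12), np.int64(4)), (248, np.int64(0), np.int64(-12), np.int64(4)), (252, np.int64(-2), np.int64(-12), np.int64(3)), (256, np.int64(11), np.int64(-10), np.int64(-31)), (260, np.int64(81), np.int64(-1), np.int64(-182)), (264, np.int64(10), np.int64(-10), np.int64(-38)), (268, np.int64(11), np.int64(-9), np.int64(-44)), (272, np.int64(36), np.int64(-6), np.int64(-97))]
262 [(244, np.int64(3), np.int64(-8), np.int64(3)), (248, np.int64(0), np.int64(-8), np.int64(3)), (252, np.int64(-2), np.int64(-8), np.int64(3)), (256, np.int64(11), np.int64(-7), np.int64(-30)), (260, np.int64(10), np.int64(-6), np.int64(-34)), (264, np.int64(10), np.int64(-6), np.int64(-38))
[... 2171 characters left out ...]
np.int64(3)), (252, np.int64(-2), np.int64(14), np.int64(3)), (256, np.int64(-5), np.int64(14), np.int64(4)), (260, np.int64(11), np.int64(11), np.int64(-35)), (264, np.int64(11), np.int64(11), np.int64(-39)), (268, np.int64(10), np.int64(11), np.int64(-42)), (272, np.int64(36), np.int64(6), np.int64(-96))]
310 [(244, np.int64(3), np.int64(20), np.int64(3)), (248, np.int64(0), np.int64(20), np.int64(4)), (252, np.int64(-2), np.int64(20), np.int64(3)), (256, np.int64(-5), np.int64(20), np.int64(3)), (260, np.int64(-7), np.int64(20), np.int64(3)), (264, np.int64(11), np.int64(16), np.int64(-39)), (268, np.int64(10), np.int64(15), np.int64(-42)), (272, np.int64(36), np.int64(9), np.int64(-95))]
```

The tips really end about 24 mm behind the reported TCP. So I'll open and go 22 mm lower.

>>> drive_tool(rows=[{"x": 0, "y": 0, "z": 0, "rx": 0, "ry": 0, "rz": 0, "claw": 0}, {"x": 0, "y": 0, "z": 0, "rx": 0, "ry": 0, "rz": 0, "claw": 0}, {"x": 0, "y": 0, "z": 0, "rx": 0, "ry": 0, "rz": 0, "claw": 0}, {"x": 0, "y": 0, "z": 0, "rx": 0, "ry": 0, "rz": 0, "claw": 0}, {"x": 0, "y": 0, "z": 0, "rx": 0, "ry": 0, "rz": 0, "claw": 0}, {"x": 0, "y": 0, "z": 0.1, "rx": 0, "ry": 0, "rz": 0, "claw": 0}, {"x": 0, "y": 0, "z": 0.15, "rx": 0, "ry": 0, "rz": 0, "claw": 0}, {"x": 0, "y": 0, "z": 0.15, "rx": 0, "ry": 0, "rz": 0, "claw": 0}, {"x": 0, "y": 0, "z": 0.1, "rx": 0, "ry": 0, "rz": 0, "claw": 0}, {"x": 0, "y": 0, "z": 0.05, "rx": 0, "ry": 0, "rz": 0, "claw": 0}])

```text
t: 13.55
tool_pos: [0.5381, -0.1613, 0.0312]
eef_rot: [0.263, -3.13, -0.0]
force: [0.6, 0.2, 0.2]
opening: 0.0462
finger_force: 0.0
```

>>> drive_tool(rows=[{"x": 0, "y": 0, "z": 0, "rx": 0, "ry": 0, "rz": 0, "claw": -0.2}, {"x": 0, "y": 0, "z": 0, "rx": 0, "ry": 0, "rz": 0, "claw": -0.4}, {"x": 0, "y": 0, "z": 0, "rx": 0, "ry": 0, "rz": 0, "claw": -0.6}, {"x": 0, "y": 0, "z": 0, "rx": 0, "ry": 0, "rz": 0, "claw": -0.7}, {"x": 0, "y": 0, "z": 0, "rx": 0, "ry": 0, "rz": 0, "claw": -0.8}, {"x": 0, "y": 0, "z": 0, "rx": 0, "ry": 0, "rz": 0, "claw": -0.9}, {"x": 0, "y": 0, "z": 0, "rx": 0, "ry": 0, "rz": 0, "claw": -0.9}, {"x": 0, "y": 0, "z": 0, "rx": 0, "ry": 0, "rz": 0, "claw": -0.9}, {"x": 0, "y": 0, "z": 0, "rx": 0, "ry": 0, "rz": 0, "claw": -0.9}, {"x": 0, "y": 0, "z": 0, "rx": 0, "ry": 0, "rz": 0, "claw": -0.9}])

```text
t: 14.55
tool_pos: [0.5386, -0.1614, 0.0321]
eef_rot: [-0.263, 3.13, 0.0]
force: [-0.6, -0.1, 4.0]
opening: 0.0116
finger_force: 25.0
```

Run:
```python
from h import *
from plant import manip
s=manip.get_state();p=s["tool_pos"];need(s,p[0]-.168*.17,p[1]+.986*.17,p[2],99.7)
```

```text
t 14.55 pos [ 0.5386 -0.1614  0.0321] toolz [ 0.  0. -1.] yaw 99.59 units [ 0.01  4.25 -0.  ] rz -0.11 F [-0.6 -0.1  4. ] op 0.0116 ff 25.0
```

>>> drive_tool(rows=[{"x": 0, "y": 0, "z": -0.03, "rx": 0, "ry": 0, "rz": 0, "claw": -0.9}, {"x": 0, "y": 0.05, "z": 0, "rx": 0, "ry": 0, "rz": 0, "claw": -0.9}, {"x": 0, "y": 0.1, "z": 0, "rx": 0, "ry": 0, "rz": 0, "claw": -0.9}, {"x": 0, "y": 0.15, "z": 0, "rx": 0, "ry": 0, "rz": 0, "claw": -0.9}, {"x": 0, "y": 0.2, "z": 0, "rx": 0, "ry": 0, "rz": 0, "claw": -0.9}, {"x": 0, "y": 0.2, "z": 0, "rx": 0, "ry": 0, "rz": 0, "claw": -0.9}, {"x": 0, "y": 0.2, "z": 0, "rx": 0, "ry": 0, "rz": 0, "claw": -0.9}, {"x": 0, "y": 0.2, "z": 0, "rx": 0, "ry": 0, "rz": 0, "claw": -0.9}, {"x": 0, "y": 0.2, "z": 0, "rx": 0, "ry": 0, "rz": 0, "claw": -0.9}, {"x": 0, "y": 0.2, "z": 0, "rx": 0, "ry": 0, "rz": 0, "claw": -0.9}])

```text
t: 15.55
tool_pos: [0.5284, -0.1015, 0.0332]
eef_rot: [-0.263, 3.131, 0.0]
force: [0.6, 0.6, -1.2]
opening: 0.0121
finger_force: 25.0
```

>>> drive_tool(rows=[{"x": 0, "y": 0.25, "z": 0, "rx": 0, "ry": 0, "rz": 0, "claw": -0.9}, {"x": 0, "y": 0.3, "z": 0, "rx": 0, "ry": 0, "rz": 0, "claw": -0.9}, {"x": 0, "y": 0.3, "z": 0, "rx": 0, "ry": 0, "rz": 0, "claw": -0.9}, {"x": 0, "y": 0.3, "z": 0, "rx": 0, "ry": 0, "rz": 0, "claw": -0.9}, {"x": 0, "y": 0.3, "z": 0, "rx": 0, "ry": 0, "rz": 0, "claw": -0.9}, {"x": 0, "y": 0.3, "z": 0, "rx": 0, "ry": 0, "rz": 0, "claw": -0.9}, {"x": 0, "y": 0.3, "z": 0, "rx": 0, "ry": 0, "rz": 0, "claw": -0.9}, {"x": 0, "y": 0.3, "z": 0, "rx": 0, "ry": 0, "rz": 0, "claw": -0.9}, {"x": 0, "y": 0.3, "z": 0, "rx": 0, "ry": 0, "rz": 0, "claw": -0.9}, {"x": 0, "y": 0.3, "z": 0, "rx": 0, "ry": 0, "rz": 0, "claw": -0.9}])

```text
t: 16.55
tool_pos: [0.5086, 0.0151, 0.0331]
eef_rot: [-0.263, 3.131, 0.0]
force: [0.1, -0.4, 0.1]
opening: 0.0119
finger_force: 25.0
```

Run:
```python
from h import *
from plant import manip
s=manip.get_state();need(s,.49,.10,.002,99.7)
c=manip.camera("side");cv2.imwrite("pics/s5.png",c["color"][60:400,100:500])
```

```text
t 16.55 pos [0.5086 0.0151 0.0331] toolz [ 0.  0. -1.] yaw 99.59 units [0.11 2.17 0.78] rz -0.11 F [ 0.1 -0.4  0.1] op 0.0119 ff 25.0
```

View pics/s5.png

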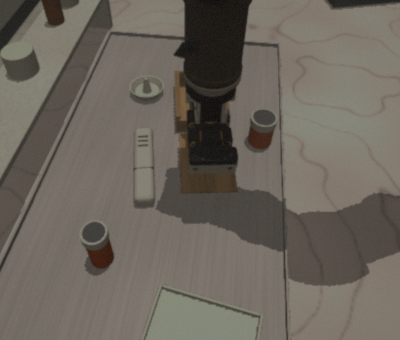

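The lid is out of the box and held level, with both vials upright: tall at crop (97,245), wide at (262,128). I'll carry it on and lower it.

>>> drive_tool(rows=[{"x": 0, "y": 0.35, "z": 0, "rx": 0, "ry": 0, "rz": 0, "claw": -0.9}, {"x": 0, "y": 0.45, "z": 0, "rx": 0, "ry": 0, "rz": 0, "claw": -0.9}, {"x": 0.05, "y": 0.45, "z": 0, "rx": 0, "ry": 0, "rz": 0, "claw": -0.9}, {"x": 0.05, "y": 0.4, "z": 0, "rx": 0, "ry": 0, "rz": 0, "claw": -0.9}, {"x": 0, "y": 0.25, "z": 0.1, "rx": 0, "ry": 0, "rz": 0, "claw": -0.9}, {"x": 0, "y": 0.1, "z": 0.2, "rx": 0, "ry": 0, "rz": 0, "claw": -0.9}, {"x": 0, "y": 0, "z": 0.2, "rx": 0, "ry": 0, "rz": 0, "claw": -0.9}, {"x": 0, "y": 0, "z": 0.15, "rx": 0, "ry": 0, "rz": 0, "claw": -0.9}, {"x": 0, "y": 0, "z": 0.1, "rx": 0, "ry": 0, "rz": 0, "claw": -0.9}, {"x": 0, "y": 0, "z": 0, "rx": 0, "ry": 0, "rz": 0, "claw": -0.9}])

```text
t: 17.6
tool_pos: [0.4912, 0.0915, 0.0024]
eef_rot: [0.261, -3.13, 0.001]
force: [-0.5, -0.2, -1.0]
opening: 0.012
finger_force: 25.0
```

>>> drive_tool(rows=[{"x": 0, "y": 0, "z": 0.03, "rx": 0, "ry": 0, "rz": 0, "claw": -0.9}, {"x": 0, "y": 0, "z": 0.03, "rx": 0, "ry": 0, "rz": 0, "claw": -0.9}, {"x": 0, "y": 0, "z": 0.02, "rx": 0, "ry": 0, "rz": 0, "claw": -0.9}, {"x": 0, "y": 0, "z": 0.02, "rx": 0, "ry": 0, "rz": 0, "claw": -0.9}, {"x": 0, "y": 0, "z": 0, "rx": 0, "ry": 0, "rz": 0, "claw": -0.9}, {"x": 0, "y": 0, "z": 0, "rx": 0, "ry": 0, "rz": 0, "claw": -0.9}, {"x": 0, "y": 0, "z": 0, "rx": 0, "ry": 0, "rz": 0, "claw": -0.9}, {"x": 0, "y": 0, "z": 0, "rx": 0, "ry": 0, "rz": 0, "claw": -0.9}, {"x": 0, "y": 0, "z": 0, "rx": 0, "ry": 0, "rz": 0, "claw": -0.9}, {"x": 0, "y": 0, "z": 0, "rx": 0, "ry": 0, "rz": 0, "claw": -0.9}])

```text
t: 18.6
tool_pos: [0.4915, 0.0924, -0.0008]
eef_rot: [-0.263, 3.131, 0.0]
force: [-0.5, -0.4, -1.6]
opening: 0.012
finger_force: 25.0
```

>>> drive_tool(rows=[{"x": 0, "y": 0, "z": 0.02, "rx": 0, "ry": 0, "rz": 0, "claw": -0.9}, {"x": 0, "y": 0, "z": 0.02, "rx": 0, "ry": 0, "rz": 0, "claw": -0.9}, {"x": 0, "y": 0, "z": 0.01, "rx": 0, "ry": 0, "rz": 0, "claw": -0.9}, {"x": 0, "y": 0, "z": 0, "rx": 0, "ry": 0, "rz": 0, "claw": -0.9}, {"x": 0, "y": 0, "z": 0, "rx": 0, "ry": 0, "rz": 0, "claw": -0.9}, {"x": 0, "y": 0, "z": 0, "rx": 0, "ry": 0, "rz": 0, "claw": -0.9}, {"x": 0, "y": 0, "z": 0, "rx": 0, "ry": 0, "rz": 0, "claw": -0.9}, {"x": 0, "y": 0, "z": 0, "rx": 0, "ry": 0, "rz": 0, "claw": -0.9}, {"x": 0, "y": 0, "z": 0, "rx": 0, "ry": 0, "rz": 0, "claw": -0.9}, {"x": 0, "y": 0, "z": 0, "rx": 0, "ry": 0, "rz": 0, "claw": -0.9}])

```text
t: 19.6
tool_pos: [0.4915, 0.0924, -0.002]
eef_rot: [-0.262, 3.13, 0.001]
force: [-4.2, -0.4, 15.6]
opening: 0.0118
finger_force: 25.0
```

>>> drive_tool(rows=[{"x": 0, "y": 0, "z": -0.02, "rx": 0, "ry": 0, "rz": 0, "claw": -0.8}, {"x": 0, "y": 0, "z": 0, "rx": 0, "ry": 0, "rz": 0, "claw": -0.6}, {"x": 0, "y": 0, "z": 0, "rx": 0, "ry": 0, "rz": 0, "claw": -0.4}, {"x": 0, "y": 0, "z": 0, "rx": 0, "ry": 0, "rz": 0, "claw": -0.2}, {"x": 0, "y": 0, "z": -0.2, "rx": 0, "ry": 0, "rz": 0, "claw": -0.2}, {"x": 0, "y": 0, "z": -0.6, "rx": 0, "ry": 0, "rz": 0, "claw": -0.2}, {"x": 0, "y": 0, "z": -0.9, "rx": 0, "ry": 0, "rz": 0, "claw": -0.2}, {"x": 0, "y": 0, "z": -0.9, "rx": 0, "ry": 0, "rz": 0, "claw": -0.2}, {"x": 0, "y": -0.2, "z": -0.9, "rx": 0, "ry": 0, "rz": 0, "claw": -0.2}, {"x": 0, "y": -0.5, "z": -0.7, "rx": 0, "ry": 0, "rz": 0, "claw": -0.2}])

```text
t: 20.6
tool_pos: [0.4964, 0.0661, 0.1685]
eef_rot: [-0.267, 3.128, 0.002]
force: [0.6, -0.4, -0.6]
opening: 0.037
finger_force: 0.0
```

>>> drive_tool(rows=[{"x": 0, "y": -0.9, "z": 0, "rx": 0, "ry": 0, "rz": 0, "claw": -0.2}, {"x": 0, "y": -0.95, "z": 0, "rx": 0, "ry": 0, "rz": 0, "claw": -0.2}, {"x": 0, "y": -0.95, "z": 0, "rx": 0, "ry": 0, "rz": 0, "claw": -0.2}, {"x": 0, "y": -0.95, "z": 0, "rx": 0, "ry": 0, "rz": 0, "claw": -0.2}, {"x": 0, "y": -0.95, "z": 0, "rx": 0, "ry": 0, "rz": 0, "claw": -0.2}, {"x": 0, "y": -0.8, "z": 0, "rx": 0, "ry": 0, "rz": 0, "claw": -0.2}, {"x": 0, "y": -0.4, "z": 0, "rx": 0, "ry": 0, "rz": 0, "claw": -0.2}, {"x": 0, "y": 0, "z": 0, "rx": 0, "ry": 0, "rz": 0, "claw": -0.2}, {"x": 0, "y": 0, "z": 0, "rx": 0, "ry": 0, "rz": 0, "claw": -0.2}, {"x": 0, "y": 0, "z": 0, "rx": 0, "ry": 0, "rz": 0, "claw": -0.2}])

```text
t: 21.6
tool_pos: [0.5354, -0.1664, 0.166]
eef_rot: [0.265, -3.13, -0.001]
force: [-0.3, 0.6, -0.5]
opening: 0.0365
finger_force: 0.0
```

Run:
```python
from h import *
from plant import manip
s=manip.get_state();need(s,.541,-.169,.1,99.7)
c=manip.camera("wrist");cv2.imwrite("pics/w6.png",c["color"])
w,col=cloud(c,wristT(s,c))
q=w-np.array([.541,-.169,0]);d=np.array([-.168,.986]);n=np.array([.986,.168])
bx=q[:,:2]@d;by=-(q[:,:2]@n)   # box x, y (y = 90deg ccw of d)
m=(abs(bx)<.066)&(abs(by)<.043);print(m.sum(),np.histogram(w[m,2],bins=np.arange(.01,.07,.004)))
f=m&(w[:,2]>.0235)&(w[:,2]<.036);p=w[f];print(rect(p),np.median(p,0));print(rect(np.c_[bx[f],by[f]]))
```

```text
t 21.6 pos [ 0.5354 -0.1664  0.166 ] toolz [-0.     0.001 -1.   ] yaw 99.69 units [-0.13 -0.09  1.65] rz -0.01 F [-0.3  0.6 -0.5] op 0.0365 ff 0.0
76087 (array([   0, 7442, 1680,    4, 1570,  312,    0,    0,    0,    0,    0,
          0,    0,    0]), array([0.01 , 0.014, 0.018, 0.022, 0.026, 0.03 , 0.034, 0.038, 0.042,
       0.046, 0.05 , 0.054, 0.058, 0.062, 0.066]))
(array([ 539.2, -177.1]), array([ 16.5, 109.8]), 8.0) [ 0.53882932 -0.17727512  0.0292785 ]
(array([-7.7,  3.1]), array([ 16.5, 109.9]), 88.4)
```

View pics/w6.png

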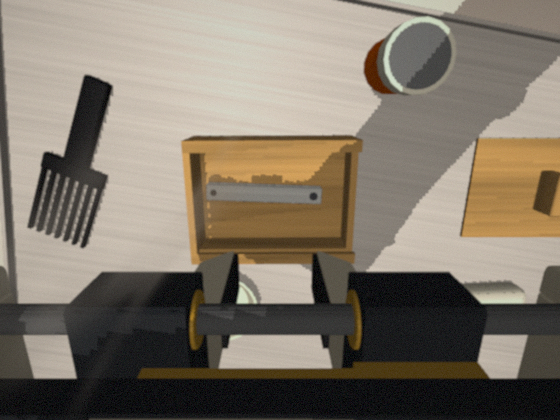

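The file lies at wrist (265,193), centre (0.539,-0.177), axis yaw 98°. The lid is down flat with its bar up at the right. I'll turn the gripper about +91.7° and measure the dish.

>>> drive_tool(rows=[{"x": 0, "y": 0, "z": 0, "rx": 0, "ry": 0, "rz": 8.5, "claw": -0.2}, {"x": 0, "y": 0, "z": 0, "rx": 0, "ry": 0, "rz": 8.5, "claw": -0.2}, {"x": 0, "y": 0, "z": 0, "rx": 0, "ry": 0, "rz": 8.5, "claw": -0.2}, {"x": 0, "y": 0, "z": 0, "rx": 0, "ry": 0, "rz": 8.5, "claw": -0.2}, {"x": 0, "y": 0, "z": 0, "rx": 0, "ry": 0, "rz": 8.5, "claw": -0.2}, {"x": 0, "y": 0, "z": 0, "rx": 0, "ry": 0, "rz": 8.5, "claw": -0.2}, {"x": 0, "y": 0, "z": 0, "rx": 0, "ry": 0, "rz": 8.5, "claw": -0.2}, {"x": 0, "y": 0, "z": 0, "rx": 0, "ry": 0, "rz": 8.5, "claw": -0.2}, {"x": 0, "y": 0, "z": 0, "rx": 0, "ry": 0, "rz": 8.5, "claw": -0.2}, {"x": 0, "y": 0, "z": 0, "rx": 0, "ry": 0, "rz": 8.5, "claw": -0.2}])

```text
t: 22.65
tool_pos: [0.5356, -0.1665, 0.166]
eef_rot: [-1.926, -2.481, -0.001]
force: [-0.1, -0.5, 1.0]
opening: 0.0366
finger_force: 0.0
```

>>> drive_tool(rows=[{"x": 0, "y": 0, "z": 0, "rx": 0, "ry": 0, "rz": 6.7, "claw": -0.2}, {"x": 0, "y": 0, "z": 0.5, "rx": 0, "ry": 0, "rz": 0, "claw": -0.2}, {"x": 0, "y": 0, "z": 0.5, "rx": 0, "ry": 0, "rz": 0, "claw": -0.2}, {"x": 0, "y": 0, "z": 0.5, "rx": 0, "ry": 0, "rz": 0, "claw": -0.2}, {"x": 0, "y": 0, "z": 0.4, "rx": 0, "ry": 0, "rz": 0, "claw": -0.2}, {"x": 0, "y": 0, "z": 0.2, "rx": 0, "ry": 0, "rz": 0, "claw": -0.2}, {"x": 0, "y": 0, "z": 0, "rx": 0, "ry": 0, "rz": 0, "claw": -0.2}, {"x": 0, "y": 0, "z": 0, "rx": 0, "ry": 0, "rz": 0, "claw": -0.2}, {"x": 0, "y": 0, "z": 0, "rx": 0, "ry": 0, "rz": 0, "claw": -0.2}, {"x": 0, "y": 0, "z": 0, "rx": 0, "ry": 0, "rz": 0, "claw": -0.2}])

```text
t: 23.65
tool_pos: [0.536, -0.168, 0.0826]
eef_rot: [2.063, 2.368, 0.001]
force: [0.1, -0.6, -0.5]
opening: 0.0366
finger_force: 0.0
```

Run:
```python
from h import *
from plant import manip
s=manip.get_state();need(s,.539,-.177,-.004,8.0);print(s["qpos"].round(2))
W=[]
for n in("scene","side"):
    w,c=cloud(dict(np.load(f"pics/{n}0.npz")))
    m=(abs(w[:,0]-.487)<.11)&(abs(w[:,1]-.31)<.085)&(w[:,2]>.0235)&(w[:,2]<.034);p=w[m]
    print(n,len(p),rect(p))
```

```text
t 23.65 pos [ 0.536  -0.168   0.0826] toolz [ 0.001 -0.    -1.   ] yaw 7.9 units [-0.23  0.04  2.17] rz -0.1 F [ 0.1 -0.6 -0.5] op 0.0366 ff 0.0
[-0.31  0.55  0.75  1.91 -0.49  0.87  0.83]
scene 331 (array([485.6, 307.2]), array([102.9, 165.1]), 81.2)
side 905 (array([484.6, 310.1]), array([100. , 160.5]), 81.9)
```

>>> drive_tool(rows=[{"x": -0.23, "y": 0.04, "z": 0, "rx": 0, "ry": 0, "rz": 0, "claw": -0.2}, {"x": 0, "y": 0, "z": 0.2, "rx": 0, "ry": 0, "rz": 0, "claw": -0.2}, {"x": 0, "y": 0, "z": 0.4, "rx": 0, "ry": 0, "rz": 0, "claw": -0.2}, {"x": 0, "y": 0, "z": 0.4, "rx": 0, "ry": 0, "rz": 0, "claw": -0.2}, {"x": 0, "y": 0, "z": 0.4, "rx": 0, "ry": 0, "rz": 0, "claw": -0.2}, {"x": 0, "y": 0, "z": 0.3, "rx": 0, "ry": 0, "rz": 0, "claw": -0.2}, {"x": 0, "y": 0, "z": 0.2, "rx": 0, "ry": 0, "rz": 0, "claw": -0.2}, {"x": 0, "y": 0, "z": 0.1, "rx": 0, "ry": 0, "rz": 0, "claw": -0.2}, {"x": 0, "y": 0, "z": 0.05, "rx": 0, "ry": 0, "rz": 0, "claw": -0.2}, {"x": 0, "y": 0, "z": 0, "rx": 0, "ry": 0, "rz": 0, "claw": -0.2}])

```text
t: 24.65
tool_pos: [0.5385, -0.1769, 0.0001]
eef_rot: [2.063, 2.369, 0.0]
force: [0.2, -0.0, -0.0]
opening: 0.0368
finger_force: 0.0
```

Run:
```python
from h import *
from plant import manip
s=manip.get_state();need(s,.539,-.177,-.004,8.0)
```

```text
t 24.65 pos [ 5.385e-01 -1.769e-01  1.000e-04] toolz [ 0. -0. -1.] yaw 7.89 units [-0.    0.01  0.1 ] rz -0.11 F [ 0.2 -0.  -0. ] op 0.0368 ff 0.0
```

>>> drive_tool(rows=[{"x": 0, "y": 0, "z": 0.05, "rx": 0, "ry": 0, "rz": 0, "claw": -0.2}, {"x": 0, "y": 0, "z": 0.05, "rx": 0, "ry": 0, "rz": 0, "claw": -0.3}, {"x": 0, "y": 0, "z": 0, "rx": 0, "ry": 0, "rz": 0, "claw": -0.5}, {"x": 0, "y": 0, "z": 0, "rx": 0, "ry": 0, "rz": 0, "claw": -0.6}, {"x": 0, "y": 0, "z": 0, "rx": 0, "ry": 0, "rz": 0, "claw": -0.8}, {"x": 0, "y": 0, "z": 0, "rx": 0, "ry": 0, "rz": 0, "claw": -0.8}, {"x": 0, "y": 0, "z": 0, "rx": 0, "ry": 0, "rz": 0, "claw": -0.8}, {"x": 0, "y": 0, "z": 0, "rx": 0, "ry": 0, "rz": 0, "claw": -0.8}, {"x": 0, "y": 0, "z": 0, "rx": 0, "ry": 0, "rz": 0, "claw": -0.8}, {"x": 0, "y": 0, "z": 0, "rx": 0, "ry": 0, "rz": 0, "claw": -0.8}], force=30)

```text
t: 25.65
tool_pos: [0.5384, -0.1768, -0.004]
eef_rot: [2.063, 2.369, 0.0]
force: [0.3, 1.1, 1.4]
opening: 0.0158
finger_force: 30.0
```

>>> drive_tool(rows=[{"x": 0, "y": 0, "z": -0.4, "rx": 0, "ry": 0, "rz": 0, "claw": -0.8}, {"x": 0, "y": 0, "z": -0.8, "rx": 0, "ry": 0, "rz": 0, "claw": -0.8}, {"x": 0, "y": 0, "z": -0.9, "rx": 0, "ry": 0, "rz": 0, "claw": -0.8}, {"x": 0.2, "y": 0, "z": -0.7, "rx": 0, "ry": 0, "rz": 0, "claw": -0.8}, {"x": 0.5, "y": 0, "z": -0.3, "rx": 0, "ry": 0, "rz": 0, "claw": -0.8}, {"x": 0.8, "y": 0.05, "z": 0, "rx": 0, "ry": 0, "rz": 0, "claw": -0.8}, {"x": 0.9, "y": 0.05, "z": 0, "rx": 0, "ry": 0, "rz": 0, "claw": -0.8}, {"x": 0.9, "y": 0.05, "z": 0, "rx": 0, "ry": 0, "rz": 0, "claw": -0.8}, {"x": 0.9, "y": 0.05, "z": 0, "rx": 0, "ry": 0, "rz": 0, "claw": -0.8}, {"x": 0.9, "y": 0.05, "z": 0, "rx": 0, "ry": 0, "rz": 0, "claw": -0.8}])

```text
t: 26.65
tool_pos: [0.5199, 0.0278, 0.1209]
eef_rot: [2.064, 2.368, 0.001]
force: [0.3, 0.1, -1.4]
opening: 0.0158
finger_force: 30.0
```

>>> drive_tool(rows=[{"x": 0.9, "y": 0.05, "z": 0, "rx": 0, "ry": 0, "rz": 0, "claw": -0.8}, {"x": 0.9, "y": 0.05, "z": 0, "rx": 0, "ry": 0, "rz": 0, "claw": -0.8}, {"x": 0.9, "y": 0, "z": 0, "rx": 0, "ry": 0, "rz": 0, "claw": -0.8}, {"x": 0.9, "y": 0, "z": 0, "rx": 0, "ry": 0, "rz": 0, "claw": -0.8}, {"x": 0.9, "y": 0, "z": 0, "rx": 0, "ry": 0, "rz": 0, "claw": -0.8}, {"x": 0.9, "y": 0, "z": 0, "rx": 0, "ry": 0, "rz": 0, "claw": -0.8}, {"x": 0.9, "y": 0, "z": 0, "rx": 0, "ry": 0, "rz": 0, "claw": -0.8}, {"x": 0.6, "y": 0, "z": 0, "rx": 0, "ry": 0, "rz": 0, "claw": -0.8}, {"x": 0.3, "y": 0, "z": 0, "rx": 0, "ry": 0, "rz": -4, "claw": -0.8}, {"x": 0, "y": 0, "z": 0, "rx": 0, "ry": 0, "rz": -8, "claw": -0.8}])

```text
t: 27.65
tool_pos: [0.4837, 0.315, 0.1204]
eef_rot: [-1.796, -2.578, 0.0]
force: [-0.9, -0.9, -0.5]
opening: 0.0153
finger_force: 30.0
```

>>> drive_tool(rows=[{"x": 0, "y": 0, "z": 0, "rx": 0, "ry": 0, "rz": -8, "claw": -0.8}, {"x": 0, "y": 0, "z": 0, "rx": 0, "ry": 0, "rz": -8, "claw": -0.8}, {"x": 0, "y": 0, "z": 0, "rx": 0, "ry": 0, "rz": -8, "claw": -0.8}, {"x": 0, "y": 0, "z": 0, "rx": 0, "ry": 0, "rz": -8, "claw": -0.8}, {"x": 0, "y": 0, "z": 0, "rx": 0, "ry": 0, "rz": -8, "claw": -0.8}, {"x": 0, "y": 0, "z": 0, "rx": 0, "ry": 0, "rz": -8, "claw": -0.8}, {"x": 0, "y": 0, "z": 0, "rx": 0, "ry": 0, "rz": -8, "claw": -0.8}, {"x": 0, "y": 0, "z": 0, "rx": 0, "ry": 0, "rz": -6, "claw": -0.8}, {"x": 0, "y": 0, "z": 0, "rx": 0, "ry": 0, "rz": 0, "claw": -0.8}, {"x": 0, "y": 0, "z": 0, "rx": 0, "ry": 0, "rz": 0, "claw": -0.8}])

```text
t: 28.65
tool_pos: [0.4849, 0.3121, 0.1205]
eef_rot: [0.228, 3.133, 0.0]
force: [-0.8, -0.5, -1.0]
opening: 0.0152
finger_force: 30.0
```

Run:
```python
from h import *
from plant import manip
s=manip.get_state();need(s,.485,.309,.001,82)
c=manip.camera("wrist");cv2.imwrite("pics/w7.png",c["color"])
w,col=cloud(c,wristT(s,c))
m=(abs(w[:,0]-.485)<.11)&(abs(w[:,1]-.31)<.085)&(w[:,2]>.0235)&(w[:,2]<.034);print(m.sum(),rect(w[m]))
```

```text
t 28.65 pos [0.4849 0.3121 0.1205] toolz [ 0.  0. -1.] yaw 81.67 units [-0.01 -0.08  2.99] rz -0.33 F [-0.8 -0.5 -1. ] op 0.0152 ff 30.0
2910 (array([475. , 309.9]), array([100.3, 139.9]), 81.7)
```

View pics/w7.png

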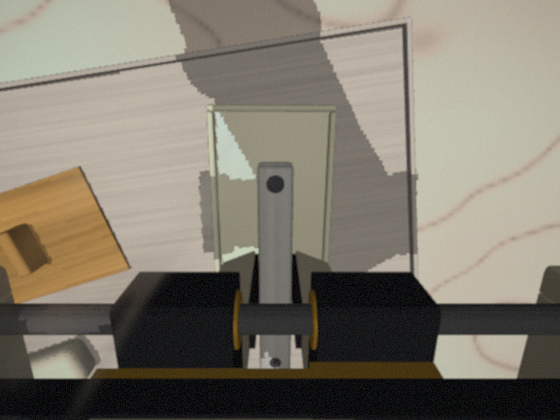

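The file is held centred and aligned over the dish (file columns 258-292, dish columns 210-335). I'll lower it.

>>> drive_tool(rows=[{"x": 0, "y": -0.06, "z": 0.2, "rx": 0, "ry": 0, "rz": 0, "claw": -0.8}, {"x": 0, "y": 0, "z": 0.5, "rx": 0, "ry": 0, "rz": 0, "claw": -0.8}, {"x": 0, "y": 0, "z": 0.6, "rx": 0, "ry": 0, "rz": 0, "claw": -0.8}, {"x": 0, "y": 0, "z": 0.6, "rx": 0, "ry": 0, "rz": 0, "claw": -0.8}, {"x": 0, "y": 0, "z": 0.5, "rx": 0, "ry": 0, "rz": 0, "claw": -0.8}, {"x": 0, "y": 0, "z": 0.3, "rx": 0, "ry": 0, "rz": 0, "claw": -0.8}, {"x": 0, "y": 0, "z": 0.2, "rx": 0, "ry": 0, "rz": 0, "claw": -0.8}, {"x": 0, "y": 0, "z": 0.1, "rx": 0, "ry": 0, "rz": 0, "claw": -0.8}, {"x": 0, "y": 0, "z": 0, "rx": 0, "ry": 0, "rz": 0, "claw": -0.8}, {"x": 0, "y": 0, "z": 0, "rx": 0, "ry": 0, "rz": 0, "claw": -0.8}])

```text
t: 29.7
tool_pos: [0.4848, 0.3104, 0.0006]
eef_rot: [0.222, 3.133, 0.001]
force: [-0.4, -0.5, -0.5]
opening: 0.0155
finger_force: 30.0
```

>>> drive_tool(rows=[{"x": 0, "y": 0, "z": 0.03, "rx": 0, "ry": 0, "rz": 0, "claw": -0.8}, {"x": 0, "y": 0, "z": 0.02, "rx": 0, "ry": 0, "rz": 0, "claw": -0.8}, {"x": 0, "y": 0, "z": 0.02, "rx": 0, "ry": 0, "rz": 0, "claw": -0.8}, {"x": 0, "y": 0, "z": 0.01, "rx": 0, "ry": 0, "rz": 0, "claw": -0.8}, {"x": 0, "y": 0, "z": 0, "rx": 0, "ry": 0, "rz": 0, "claw": -0.8}, {"x": 0, "y": 0, "z": 0, "rx": 0, "ry": 0, "rz": 0, "claw": -0.8}, {"x": 0, "y": 0, "z": 0, "rx": 0, "ry": 0, "rz": 0, "claw": -0.8}, {"x": 0, "y": 0, "z": 0, "rx": 0, "ry": 0, "rz": 0, "claw": -0.8}, {"x": 0, "y": 0, "z": 0, "rx": 0, "ry": 0, "rz": 0, "claw": -0.8}, {"x": 0, "y": 0, "z": 0, "rx": 0, "ry": 0, "rz": 0, "claw": -0.8}])

```text
t: 30.7
tool_pos: [0.4844, 0.3101, -0.0033]
eef_rot: [0.222, 3.134, 0.0]
force: [0.3, 0.2, -0.7]
opening: 0.0155
finger_force: 30.0
```

>>> drive_tool(rows=[{"x": 0, "y": 0, "z": 0.02, "rx": 0, "ry": 0, "rz": 0, "claw": -0.8}, {"x": 0, "y": 0, "z": 0.01, "rx": 0, "ry": 0, "rz": 0, "claw": -0.8}, {"x": 0, "y": 0, "z": 0, "rx": 0, "ry": 0, "rz": 0, "claw": -0.8}, {"x": 0, "y": 0, "z": 0, "rx": 0, "ry": 0, "rz": 0, "claw": -0.8}, {"x": 0, "y": 0, "z": 0, "rx": 0, "ry": 0, "rz": 0, "claw": -0.8}, {"x": 0, "y": 0, "z": 0, "rx": 0, "ry": 0, "rz": 0, "claw": -0.8}, {"x": 0, "y": 0, "z": 0, "rx": 0, "ry": 0, "rz": 0, "claw": -0.8}, {"x": 0, "y": 0, "z": 0, "rx": 0, "ry": 0, "rz": 0, "claw": -0.8}, {"x": 0, "y": 0, "z": 0, "rx": 0, "ry": 0, "rz": 0, "claw": -0.8}, {"x": 0, "y": 0, "z": 0, "rx": 0, "ry": 0, "rz": 0, "claw": -0.8}])

```text
t: 31.7
tool_pos: [0.4844, 0.3101, -0.004]
eef_rot: [0.222, 3.134, 0.001]
force: [-2.0, -0.8, 6.2]
opening: 0.0155
finger_force: 30.0
```

Contact. I'll release and lift clear.

>>> drive_tool(rows=[{"x": 0, "y": 0, "z": 0, "rx": 0, "ry": 0, "rz": 0, "claw": -0.6}, {"x": 0, "y": 0, "z": 0, "rx": 0, "ry": 0, "rz": 0, "claw": -0.5}, {"x": 0, "y": 0, "z": 0, "rx": 0, "ry": 0, "rz": 0, "claw": -0.4}, {"x": 0, "y": 0, "z": 0, "rx": 0, "ry": 0, "rz": 0, "claw": -0.4}, {"x": 0, "y": 0, "z": -0.2, "rx": 0, "ry": 0, "rz": 0, "claw": -0.4}, {"x": 0, "y": 0, "z": -0.5, "rx": 0, "ry": 0, "rz": 0, "claw": -0.4}, {"x": 0, "y": 0, "z": -0.9, "rx": 0, "ry": 0, "rz": 0, "claw": -0.4}, {"x": 0, "y": 0, "z": -0.9, "rx": 0, "ry": 0, "rz": 0, "claw": -0.4}, {"x": 0, "y": 0, "z": -0.9, "rx": 0, "ry": 0, "rz": 0, "claw": -0.4}, {"x": 0, "y": 0, "z": -0.9, "rx": 0, "ry": 0, "rz": 0, "claw": -0.4}])

```text
t: 32.7
tool_pos: [0.4842, 0.3097, 0.1696]
eef_rot: [0.223, 3.133, 0.0]
force: [0.5, 1.0, 0.2]
opening: 0.0271
finger_force: 0.0
```

>>> drive_tool(rows=[{"x": 0.8, "y": 0, "z": -0.5, "rx": 0, "ry": 0, "rz": 0, "claw": -0.4}, {"x": 0.8, "y": 0, "z": 0, "rx": 0, "ry": 0, "rz": 0, "claw": -0.4}, {"x": 0, "y": 0.8, "z": 0, "rx": 0, "ry": 0, "rz": 0, "claw": -0.4}, {"x": 0, "y": 0.8, "z": 0, "rx": 0, "ry": 0, "rz": 0, "claw": -0.4}, {"x": 0, "y": 0.8, "z": 0, "rx": 0, "ry": 0, "rz": 0, "claw": -0.4}, {"x": 0, "y": 0.5, "z": 0, "rx": 0, "ry": 0, "rz": 0, "claw": -0.4}, {"x": 0, "y": 0, "z": 0, "rx": 0, "ry": 0, "rz": 0, "claw": -0.4}, {"x": 0, "y": 0, "z": 0, "rx": 0, "ry": 0, "rz": 0, "claw": -0.4}, {"x": 0, "y": 0, "z": 0, "rx": 0, "ry": 0, "rz": 0, "claw": -0.4}, {"x": 0, "y": 0, "z": 0, "rx": 0, "ry": 0, "rz": 0, "claw": -0.4}])

```text
t: 33.7
tool_pos: [0.4376, 0.4328, 0.1879]
eef_rot: [0.224, 3.133, 0.0]
force: [-1.1, 0.2, -0.1]
opening: 0.0276
finger_force: 0.0
```

Run:
```python
from h import *
from plant import manip
s=manip.get_state();print(s["tool_pos"],s["t"])
W=[]
for n in("scene","side"):
    c=manip.camera(n);w,_=cloud(c);print(n)
    for nm,a in dict(lidbar=(.4915,.0924,(.033,.05),.04),lid=(.4915,.0924,(.0145,.0225),.1),tall=(.66,.22,(.09,.11),.04),wide=(.41,-.084,(.074,.09),.045)).items():
        m=(np.hypot(w[:,0]-a[0],w[:,1]-a[1])<a[3])&(w[:,2]>a[2][0])&(w[:,2]<a[2][1]);p=w[m]
        if len(p)>5: print(nm,len(p),rect(p),(p[:,2].mean()).round(4))
    m=(abs(w[:,0]-.487)<.11)&(abs(w[:,1]-.31)<.085)&(w[:,2]>.0235)&(w[:,2]<.034);print("dish",rect(w[m]))
    f=m&(np.hypot(w[:,0]-.485,w[:,1]-.31)<.065)&(abs(w[:,1]-.31)<.035);print("file",rect(w[f]),w[f,2].mean())
    if n=="side": cv2.imwrite("pics/s8.png",c["color"])
```

```text
[0.43762052 0.43279718 0.18792315] 33.7
scene
lidbar 66 (array([494.6,  91.9]), array([42.5, 12.3]), 8.4) 0.04
lid 1419 (array([487.7,  92.7]), array([197.9, 190.7]), 88.9) 0.0169
tall 187 (array([661.4, 212.7]), array([40.5, 39.2]), 46.2) 0.0983
wide 228 (array([408.5, -83.8]), array([52.4, 50.8]), 9.7) 0.0808
dish (array([485.2, 308.7]), array([103.3, 165.5]), 81.0)
file (array([484.5, 315.6]), array([ 29.2, 116.3]), 80.9) 0.029517743378171837
side
lidbar 163 (array([491.6,  94.2]), array([39. , 13.9]), 9.9) 0.0387
lid 1255 (array([501. ,  98.2]), array([ 81.5, 138.7]), 8.8) 0.0156
tall 600 (array([658.4, 216.4]), array([41.3, 40.5]), 10.9) 0.0968
dish (array([515.7, 305.8]), array([99.7, 97.3]), 81.6)
file (array([504.9, 308.6]), array([16.5, 68.2]), 82.1) 0.027729077884806295
```

View pics/s8.png

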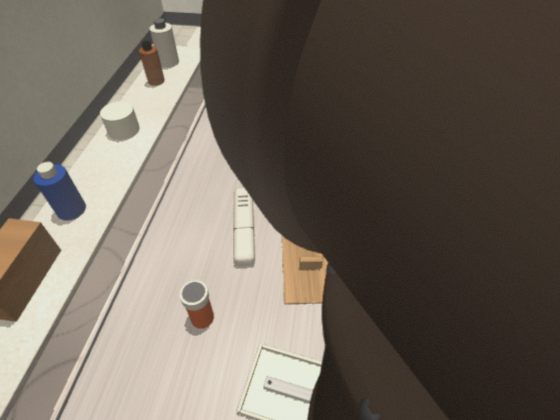

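The file is in the dish at (288,388), the lid is flat with its bar up at (305,265), and the tall vial stands at (198,305). The wide vial (from depth) and the dish haven't moved. I'll hand in.

```bash
python3 -c "
from plant import manip
print(manip.finish_job())"
```

```text
the job is handed in; nothing more can be done
None
```

I handed the job in at about 34 s: the file lies flat in the long dish, the lid is flat on the tray floor with its grip bar up, and both vials are upright; the hair pick and ring dish were not re-measured at the end.

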